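Stand a medicine carton up in the labelling stand and clamp it

TASK

On the pharmacy counter, get the flat medicine carton ready for labelling: first raise the stand's hold-down lever well clear, then tip the carton up so that it stands upright on its short edge on the stand, flat against the blue back plate and centred under the lever, and then lower the lever until its foot rests on the carton's top edge. Do not let the carton fall off the stand, and leave the bottle, the vial and the note pad where they are.

Things in the scene. Friction and masses are not known exactly. Their poses are not given: they have to be found in the camera images.
- stand: Fixed labelling stand. Grey block 140 (x) x 120 (y) mm, flat top 60 mm above the counter, from x = -50 to +90 mm. Blue back plate, 120 mm wide, up to z = 180 mm; its face towards the carton lies at x = +50 mm. Behind it a grey column carries the lever at y = 0. Origin on the counter; x points from the open side (where the carton overhangs, the robot's left) towards the plate, z up.
- bay (a point): Point on the stand's top surface at the foot of the back plate's face, on the centre line (stand x = 50, y = 0, z = 60 mm). Axes as the stand.
- lever_pivot (a point): Hinge axis of the lever, at stand x = 72, y = 0, z = 202 mm; the axis runs along the stand's y. Axes as the stand.
- lever (a joint): Lever angle, rad: 0 level, pointing to the stand's -x (open side); grows as raised; -0.3 to 1.35. Stiff hinge: stays where left (1 to 2 N at the handle moves it). Aluminium bar 12 mm wide, 10 mm thick; round black foot (20 mm across) below it 36 mm from the hinge, sole 12 mm below the axis. At 0 the sole just meets the top of the carton standing in place (z = 190 mm). Above 0.9 is well clear.
- lever_handle (a point): Centre of the red handle at the lever's end, 130 mm from the hinge: a cylinder 18 mm across and 30 mm long along the stand's y. Can be pinched end to end from above, hooked or pressed. z axis is perpendicular to the lever arm.
- carton: White medicine carton with green and orange bands, 130 (x) x 95 (y) x 28 (z) mm, about 0.14 kg, too wide to grasp across. Starts lying flat on the stand's top, its white end (-x) overhanging the block's open-side edge by about 25 to 50 mm, its green end up to 20 mm short of the back plate. Origin: centre of its underside. Once up, it stands 130 mm tall on its 95 x 28 mm end.
- carton_center (a point): Middle of the carton, 14 mm above the centre of its underside. Axes as the carton.
- pill_bottle: White pill bottle with a blue label, 48 mm across, about 85 mm tall, origin under its centre. Leave alone.
- amber_vial: Amber vial with a white cap, 38 mm across, about 70 mm tall, origin under its centre. Leave alone.
- note_pad: Yellow note pad 76 x 76 x 20 mm, origin under its centre. Leave alone.
Mind the look-alikes: they are no part of the job. There is more than one size of the carton; the job needs the smallest.

How it is judged:
By the outcome, as a careful person would: the job done as asked, in the order asked, and still so for the second after the job is handed in, with the robot touching nothing.
It also fails if it takes over 72 s, if anything falls off the work surface, if the arm or the gripper's body presses on something with over 40 N, if the wrist force passes 120 N, or if a joint passes its speed limit or range.

ROBOT

A 6-joint arm with a two-finger parallel gripper is mounted at the origin on the work surface. World frame = base frame: x ahead of the robot, y to its left, z up, the work surface at z = 0. Lengths are in m, angles in rad, forces in N, time in s.
With the tool pointing down it reaches from about 0.3 to 0.875 m from the base axis. Payload 6.4 kg.
Tool frame: the origin (TCP) lies between the finger pads; the fingertips stand 8 mm ahead of it and the grasp point (between the pads) lies 11 mm behind it (env.tips_ahead is the distance from the TCP to the fingertips, in m); z points along the fingers, y is the line along which they close (so a half turn about z gives the same grasp; the last joint's range is limited). The gripper opens to 88 mm and grips with 3 to 60 N. Pads are 18 mm wide; open, the fingers measure 123 mm over their backs; the gripper's body (75 mm by 187 mm) begins 45 mm behind the grasp point.
Start: joints at [1.089, 0.181, 1.607, -0, 1.354, -0.206], TCP at [0.157, 0.553, 0.247] pointing down, gripper open.
Joint ranges: [-2.99, 2.99], [-0.89, 2.07], [0.3, 2.58], [-1.14, 4.28], [0, 2.63], [-3.12, 3.12]. Speed limits (rad/s): [2.57, 2.57, 3.01, 3.14, 3.14, 3.14].

INTERFACE

Orientations are given as a rotation vector (axis times angle).
In Python, from cell import env, imaging, spotter gives the robot as it stands. Calls block until the motion is done:
- env.goto(position, orientation): joint-space move of the TCP to a pose.
- env.move_linear(position, feed=0.15, frame=None): straight line of the TCP; frame=None keeps the orientation; feed is the mean speed in m/s.
- env.move_j(angles): joint-space move.
- env.release() and env.close_gripper(): open the fingers fully, or close them until they stop; the grip force is fixed at half the most.
- env.pause(seconds).
- env.inverse_kinematics(position, orientation): joint angles nearest the present ones, or None.
- imaging.snapshot(name): name is "scene" or "top"; returns a dict with "pixels" (480x640x3 uint8, red, green, blue), "depth" (480x640 float32, m along the optical axis (not along the pixel's ray), 0 where there is no reading), "fov_y" (degrees; the focal length in pixels is half the picture's height over the tangent of half this angle, whatever the lens; pixels are square), "cx", "cy" (the principal point, pixels), "extrinsics" (4x4, takes a point from world to camera coordinates). Camera axes: x right, y up, looking along -z (the intrinsics and any distortion apply to the point x, -y, -z); pixel columns grow to the right and rows downward; lengths in m; the calibration is good to about 2 mm. A picture is of the moment at which its call begins.
A pose or a line that the arm cannot do raises env.PlanningError and nothing moves.
- env.finish_job(): hands the job in; it is judged then, once.
Trained networks look in the newest picture that a camera, given by its name, has taken for a name from the list of things; names that differ only in an ending like _2 or _b are one class to them, and where a whole thing is asked for, a point or a joint stands for the part that bears it (a point fixed in the world has none). Each returns a list of dicts, best first, with "score" (0 to 1); they miss things now and then, are a little off and sometimes report something else, mostly with a low value. They report only what shows in the picture. A call takes as long as a camera call. They do not tell look-alikes from the thing itself.
- spotter.masks_of(camera, label): "pixels" (480x640 bool, what is visible of it) and "rect" ([left, top, right, bottom] in pixels, round what is visible of it).
- spotter.place_of(camera, label): "point" ([column, row] in pixels: a listed point, or the origin of a listed thing).
Readings, each from a call of its own:
- env.get_time_s(): time.
- env.get_qpos(): joint angles.
- env.get_joint_velocities(): joint speeds.
- env.get_joint_torque(): joint torques, N m.
- env.get_eef_pos(): TCP position.
- env.get_orientation(): TCP orientation.
- env.get_ft_force(): force on the tool from outside, world axes, zero at the start.
- env.get_torque(): the same for the moment, N m.
- env.get_opening(): finger opening in m.
- env.get_gripper_force(): force on a finger pad.
Only numpy, scipy, OpenCV 4.12 (cv2) and the standard library are available. Lean on these libraries where they do the work, as an engineer would, in place of code of your own. Each camera call takes 0.05 s, during which the arm holds its last target. There are 200 camera calls.

## Working session

There is one attempt and no reset: what is moved stays moved. The work goes in short steps, each a Python script; the robot and the scene stay as the last script left them, time stands still between calls to the robot, and variables do not carry over. Pictures are saved under pics/ and viewed, at most 10 in all, crops included, and the job is handed in when it is done.

```bash
ls; mkdir -p pics; python3 - <<'E'
from cell import env, imaging, spotter
import cv2, numpy as np
for c in ("scene","top"):
    s=imaging.snapshot(c); cv2.imwrite(f"pics/{c}0.png",s["pixels"][:,:,::-1])
    print(c,s["fov_y"],s["cx"],s["cy"],s["extrinsics"].round(3).tolist(),[k for k in s])
    for l in ("carton","stand","bay","lever_pivot","lever_handle","carton_center","pill_bottle","amber_vial","note_pad"):
        print(l,[(np.round(d["point"]).tolist(),round(d["score"],2)) for d in spotter.place_of(c,l)])
print(env.get_time_s(), env.get_orientation())
E
```

```text
pics
scene 48.24102784265095 317.4409355875736 241.40013981391445 [[0.723, 0.691, -0.015, -0.361], [-0.432, 0.468, 0.771, 0.16], [0.54, -0.551, 0.637, -1.408], [0.0, 0.0, 0.0, 1.0]] ['pixels', 'depth', 'fov_y', 'cx', 'cy', 'extrinsics']
carton [([316.0, 209.0], 0.93), ([386.0, 324.0], 0.65), ([268.0, 283.0], 0.56)]
stand [([259.0, 312.0], 0.64)]
bay [([235.0, 303.0], 0.67)]
lever_pivot [([218.0, 250.0], 0.79)]
lever_handle [([274.0, 225.0], 0.87)]
carton_center [([270.0, 280.0], 0.9), ([381.0, 317.0], 0.77), ([316.0, 203.0], 0.58)]
pill_bottle [([199.0, 269.0], 0.93), ([275.0, 224.0], 0.51), ([271.0, 287.0], 0.38)]
amber_vial [([319.0, 377.0], 0.89)]
note_pad [([160.0, 357.0], 0.71)]
top 49.676505307568064 318.12013631348486 233.54096233298185 [[0.021, -0.999, 0.049, -0.091], [0.992, 0.027, 0.125, -0.558], [-0.126, 0.046, 0.991, -0.88], [0.0, 0.0, 0.0, 1.0]] ['pixels', 'depth', 'fov_y', 'cx', 'cy', 'extrinsics']
carton [([292.0, 162.0], 0.98), ([357.0, 258.0], 0.97), ([183.0, 355.0], 0.71)]
stand []
bay [([396.0, 265.0], 0.62)]
lever_pivot [([434.0, 259.0], 0.95)]
lever_handle [([340.0, 262.0], 0.75)]
carton_center [([179.0, 358.0], 0.9), ([289.0, 157.0], 0.89), ([355.0, 260.0], 0.84)]
pill_bottle [([364.0, 372.0], 0.95)]
amber_vial [([380.0, 169.0], 0.61)]
note_pad [([471.0, 290.0], 0.71)]
1.0 [4.31830736e-01 3.11175764e+00 1.06751752e-04]
```

View pics/scene0.png

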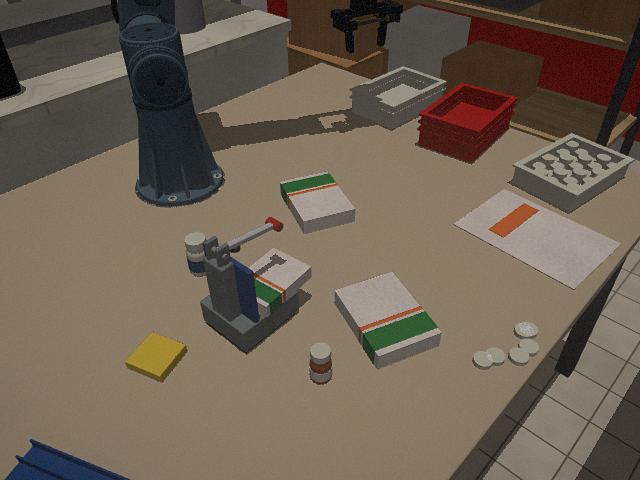

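View pics/top0.png

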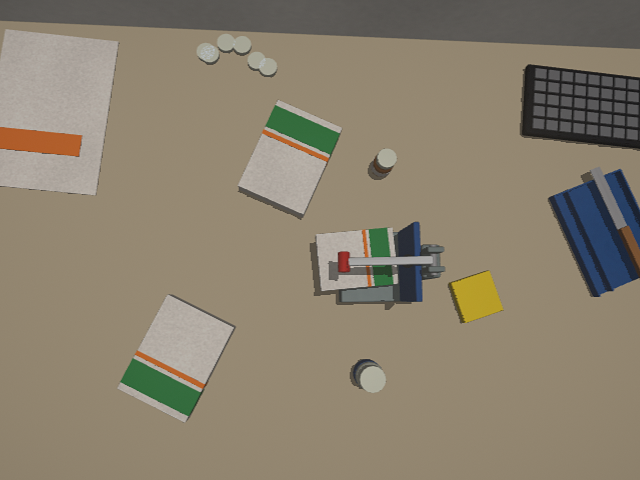

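The scene has three cartons in the top view: (292,162) and (180,355) lie on the counter and look larger. (357,258) lies on the stand under the lever and looks smallest, so it fits. I'll confirm this by size and a crop.

```bash
cat > h.py <<'E'
from cell import env, imaging, spotter
import cv2, numpy as np
from scipy.spatial.transform import Rotation as R
def cloud(c):
    s=imaging.snapshot(c); d=s["depth"]; f=240/np.tan(np.radians(s["fov_y"]/2))
    v,u=np.mgrid[:480,:640]
    P=np.stack([(u-s["cx"])/f*d,-(v-s["cy"])/f*d,-d],-1)
    E=s["extrinsics"]; W=(P-E[:3,3])@E[:3,:3]
    W[d==0]=np.nan
    return s["pixels"],W
E
python3 - <<'E'
from h import *
px,W=cloud("top"); np.savez("top0.npz",px=px,W=W)
cv2.imwrite("pics/crop0.png",cv2.resize(px[190:330,280:480,::-1],None,fx=4,fy=4,interpolation=cv2.INTER_CUBIC))
for m in spotter.masks_of("top","carton"):
    p=W[m["pixels"]]; p=p[np.isfinite(p[:,2])]; z=np.median(p[:,2]); q=p[abs(p[:,2]-z)<.008]
    print("carton",m["rect"],m["score"],z,cv2.minAreaRect((q[:,:2]*1000).astype(np.float32)))
r,g,b=[px[...,i].astype(int) for i in range(3)]
roi=np.zeros((480,640),bool); roi[200:320,300:460]=1
bl=roi&(b>r+30)&(b>g+20)&(abs(W[...,2]-.18)<.008); q=W[bl]; print("plate top",len(q),q.mean(0),cv2.minAreaRect((q[:,:2]*1000).astype(np.float32)))
rd=roi&(r>g+60)&(r>b+60)&(W[...,2]>.13); q=W[rd]; print("handle",len(q),np.median(q,0),q.max(0),q.min(0))
gr=roi&(abs(W[...,2]-.06)<.004); q=W[gr];print("block",len(q),cv2.minAreaRect((q[:,:2]*1000).astype(np.float32)))
for n,(u,v) in dict(pivot=(434,259),table=(250,250),bottle=(372,379),vial=(386,158),pad=(476,296)).items(): print(n,W[v,u])
E
```

```text
carton [120.7, 294.7, 239.1, 420.8] 0.88 0.03861099509280154 ((342.1029052734375, 159.0509033203125), (129.1273651123047, 176.29005432128906), 64.64973449707031)
carton [240.1, 99.1, 342.3, 216.1] 0.73 0.0385348067362351 ((698.8950805664062, -24.6297607421875), (128.95396423339844, 176.64242553710938), 67.66101837158203)
carton [318.6, 226.2, 399.2, 292.1] 0.61 0.08858644916239025 ((513.4866333007812, -140.81246948242188), (95.41641998291016, 130.23678588867188), 6.636696815490723)
plate top 401 [ 0.50323398 -0.22003479  0.18016519] ((504.96240234375, -220.18441772460938), (117.12217712402344, 9.6560640335083), 1.271592378616333)
handle 196 [ 0.49923215 -0.10768221  0.19110876] [ 0.51417499 -0.10156106  0.19391951] [ 0.48595413 -0.11685712  0.18574986]
block 1020 ((501.5049743652344, -146.22271728515625), (119.28868865966797, 141.20904541015625), 2.074129343032837)
pivot [ 0.50550492 -0.23763706  0.20786407]
table [0.53061648 0.04425362 0.00314469]
bottle [ 0.31789118 -0.167605    0.08643415]
vial [ 0.69161801 -0.19164419  0.0708284 ]
pad [ 0.45628482 -0.36533068  0.01948894]
```

View pics/crop0.png

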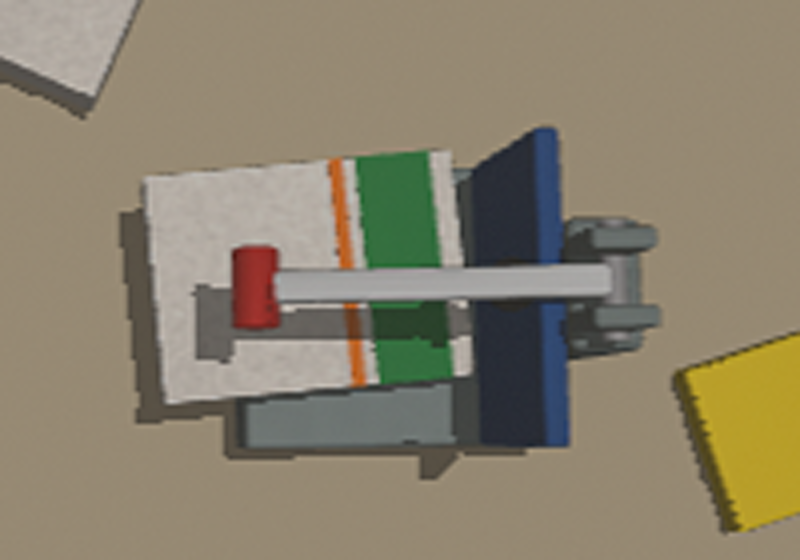

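The crop shows the stand's carton measuring 95x130 mm, while the other two are 129x176 mm, so this is the right one. It is yawed about 4° and offset about 11 mm from the stand axis. Next I'll refine the stand frame and check reachability, without moving yet.

```bash
cat >> h.py <<'E'
A=0.038
XS=np.array([np.sin(A),-np.cos(A),0]); YS=np.array([np.cos(A),np.sin(A),0]); ZS=np.array([0,0,1.])
O=np.array([0.5027,-0.1655,0])
def load():
    global O,XS,YS,A
    import os
    if os.path.exists("stand.npy"):
        A,ox,oy=np.load("stand.npy"); O[:2]=ox,oy
        XS[:]=[np.sin(A),-np.cos(A),0]; YS[:]=[np.cos(A),np.sin(A),0]
load()
def S(x,y,z): return O+(x*XS+y*YS+z*ZS)/1000        # stand mm -> world m
def toS(p): q=(np.asarray(p)-O)*1000; return np.stack([q@XS,q@YS,q@ZS],-1)
def V(x,y,z): v=x*XS+y*YS+z*ZS; return v/np.linalg.norm(v)
def ori(zdir,ydir):                                  # rotvec, sign of y chosen nearest in last joint
    q0=env.get_qpos(); best=[]
    for s in (1,-1):
        y=s*ydir; best.append(R.from_matrix(np.c_[np.cross(y,zdir),y,zdir]).as_rotvec())
    return best
def pick(p,zdir,ydir):
    q0=np.array(env.get_qpos()); c=[]
    for o in ori(zdir,ydir):
        q=env.inverse_kinematics(p,o)
        if q is not None: c.append((np.abs(np.array(q)-q0).max(),o,q))
    return min(c,key=lambda t:t[0]) if c else None
E
python3 - <<'E'
from h import *
d=np.load("top0.npz"); px,W=d["px"].astype(int),d["W"]
r,g,b=[px[...,i] for i in range(3)]
roi=np.zeros((480,640),bool); roi[200:320,300:460]=1
q=W[roi&(b>r+30)&(b>g+20)&(abs(W[...,2]-.18)<.004)][:,:2]
l=cv2.fitLine(q.astype(np.float32),2,0,.01,.01).ravel(); print("plate",len(q),np.arctan2(l[1],l[0]),q.min(0),q.max(0),np.median(q,0))
# column/bracket + lever bar
bar=roi&(W[...,2]>.185)&(abs(r-g)<25); q=W[bar]; q=q[(q[:,1]<-.125)&(q[:,1]>-.21)]
l=cv2.fitLine(q[:,:2].astype(np.float32),2,0,.01,.01).ravel(); print("bar",len(q),np.arctan(-l[0]/l[1]),l[2:],q[:,2].mean())
k=np.polyfit(q[:,1],q[:,2],1); print("bar slope (lever angle=-slope..)",k)
q=W[roi&(abs(W[...,2]-.06)<.003)]; q=q[(q[:,0]<.462)]; print("block side pts",len(q),q.min(0),q.max(0))
dn=V(0,0,-1)
def t(n,p,z,y):
    k=pick(p,z,y); print(n,None if k is None else np.round(k[2],2))
t("handle",S(-57,0,186),dn,YS); t("handle up",S(37,0,330),dn,YS)
for a in (40,50): t(f"side{a}",S(-24,75,75),V(0,-np.sin(np.radians(a)),-np.cos(np.radians(a))),XS)
for f in (0,20,30): t(f"lift{f}",S(-65,0,50),V(np.cos(np.radians(f)),0,-np.sin(np.radians(f))),YS)
for f in (20,40): t(f"push{f}",S(12,0,140),V(np.cos(np.radians(f)),0,-np.sin(np.radians(f))),YS)
E
```

```text
plate 399 0.03356292 [ 0.4463448  -0.22606902] [ 0.56357499 -0.21483255] [ 0.49659556 -0.21975612]
bar 543 0.028338626 [ 0.50230384 -0.16988668] 0.1964190331684431
bar slope (lever angle=-slope..) [-0.11137429  0.17749802]
block side pts 622 [ 0.44237727 -0.21857141  0.05700986] [ 0.46194825 -0.11746406  0.06294821]
handle [-0.45  0.11  1.82 -0.    1.21 -0.48]
handle up [-0.6   0.05  1.58 -0.    1.51 -0.64]
side40 [-0.32  0.88  1.11 -0.23  1.82  1.23]
side50 [-0.3   1.    0.96 -0.29  2.    1.22]
lift0 None
lift20 None
lift30 None
push20 None
push40 [-0.13  0.33  1.93 -1.07  1.04  0.49]
```

```bash
python3 - <<'E'
import numpy as np; np.save("stand.npy",[0.033,0.5025,-0.1652])
from h import *
for P in ((-65,0,50),(-60,0,110),(0,0,150)):
  print(P)
  for psi in (0,20,40,60,80):
    row=[]
    for f in (0,15,30,45,60):
      c,s=np.cos(np.radians([psi,f])),np.sin(np.radians([psi,f]))
      z=V(c[0]*c[1],s[0]*c[1],-s[1]); h=np.cross(ZS,z); h/=np.linalg.norm(h); v=np.cross(z,h)
      o=""
      for n,rr in (("h",0),("d",45),("v",90),("e",135)):
        y=np.cos(np.radians(rr))*h+np.sin(np.radians(rr))*v
        k=pick(S(*P),z,y); o+=n if k else "-"
      row.append(o)
    print(psi,row)
E
```

```text
(-65, 0, 50)
0 ['----', '----', '----', 'hdve', 'hdve']
20 ['----', '----', '----', '----', 'hdve']
40 ['hdve', 'hdve', 'hdve', '----', 'hdve']
60 ['hdve', 'hdve', 'hdve', 'hdve', 'hdve']
80 ['hdve', 'hdve', 'hdve', 'hdve', 'hdve']
(-60, 0, 110)
0 ['----', '----', '----', 'hdve', 'hdve']
20 ['----', '----', '----', 'hdve', 'hdve']
40 ['hdve', 'hdve', '----', '----', 'hdve']
60 ['hdve', 'hdve', 'hdve', '----', 'hdve']
80 ['hdve', 'hdve', 'hdve', 'hdve', 'hdve']
(0, 0, 150)
0 ['----', '----', '----', 'hdve', 'hdve']
20 ['----', '----', '----', 'hdve', 'hdve']
40 ['hdve', 'hdve', 'hdve', 'hdve', 'hdve']
60 ['hdve', 'hdve', 'hdve', 'hdve', 'hdve']
80 ['hdve', 'hdve', 'hdve', 'hdve', 'hdve']
```

```bash
cat >> h.py <<'E'
def go(p,z,y):
    k=pick(p,z,y); env.goto(p,k[1]); return k[1]
def arc(a,r=130): return S(72-r*np.cos(a),0,202+r*np.sin(a)-11)
def rep(*n): print(*n,round(env.get_time_s(),2),"tcp",toS(env.get_eef_pos()).round(1),"F",np.round([np.dot(env.get_ft_force(),v) for v in (XS,YS,ZS)],1),"open",round(env.get_opening(),4))
E
python3 - <<'E'
from h import *
dn=V(0,0,-1)
p=arc(-.13)
go(p+[0,0,.06],dn,YS); rep("above")
env.move_linear(p,feed=.1); rep("down")
env.close_gripper(); rep("closed")
if env.get_opening()<.024 or env.get_opening()>.036: raise SystemExit("bad grasp")
for a in np.linspace(-.13,1.25,9)[1:]:
    env.move_linear(arc(a),feed=.12)
    F=np.linalg.norm(env.get_ft_force())
    if F>40: rep("force"); break
rep("up"); env.release(); rep("rel")
env.move_linear(np.array(env.get_eef_pos())+[0,0,.05],feed=.15)
px,W=cloud("top"); rep("img")
r,g,b=[px[...,i].astype(int) for i in range(3)]
q=W[(r>g+60)&(r>b+60)&(W[...,2]>.15)]; print("handle",len(q),toS(np.median(q,0)) if len(q) else None)
E
```

```text
above 3.73 tcp [-5.760e+01  2.000e-01  2.342e+02] F [ 0.7  0.  -0. ] open 0.0881
down 4.48 tcp [-56.8   0.3 174.6] F [ 0.  -0.3  0.5] open 0.0881
closed 5.4 tcp [-56.9   0.2 174.2] F [-0.5  2.2  0.1] open 0.0295
up 8.07 tcp [3.160e+01 3.000e-01 3.155e+02] F [-3.8 -0.8 10.1] open 0.0298
rel 9.03 tcp [ 31.    0.  314.4] F [0.6 0.5 0.5] open 0.0883
img 9.57 tcp [ 3.080e+01 -3.000e-01  3.633e+02] F [-0.3 -0.4  0.4] open 0.0881
handle 0 None
```

```bash
cat >> h.py <<'E'
def carton_flat(tag=None):
    px,W=cloud("top")
    if tag: cv2.imwrite(f"pics/{tag}.png",px[:,:,::-1])
    T=toS(W); r,g,b=[px[...,i].astype(int) for i in range(3)]
    m=(abs(T[...,2]-88.5)<5)&(T[...,0]>-110)&(T[...,0]<49)&(abs(T[...,1])<80)&((g>r+15)|(r>85))
    m=cv2.morphologyEx(m.astype(np.uint8),cv2.MORPH_OPEN,np.ones((3,3)))>0
    (c,sz,an)=cv2.minAreaRect(T[m][:,:2].astype(np.float32)); print("carton c",np.round(c,1),"size",np.round(sz,1),"ang",round(an,1),"n",m.sum()); return c,sz,an
E
python3 - <<'E'
from h import *
a=np.radians(50); z=V(0,-np.sin(a),-np.cos(a))
env.move_linear(S(-24,90,330),feed=.25)
carton_flat()
t=lambda y: S(-24,y+11.9,77)      # y = contact-edge position
go(t(78)-.06*z,z,XS); rep("pre")
env.move_linear(t(78),feed=.12); rep("in")
for y in (66,60,55,52):
    env.move_linear(t(y),feed=.05); rep(y)
carton_flat("push1")
E
```

```text
carton c [-15.2  35.7] size [ 38.7 144.3] ang 64.2 n 1115
pre 11.54 tcp [-23.  136.3 117.3] F [-0.3  0.2  1. ] open 0.0881
in 12.19 tcp [-23.6  90.7  78.6] F [-0.2 -0.3  0.4] open 0.0882
66 12.58 tcp [-23.9  78.3  77.5] F [-0.7  0.6  0.4] open 0.0881
60 12.85 tcp [-23.9  72.   77.1] F [ 0.2 -0.4  0.5] open 0.088
55 13.1 tcp [-24.   66.9  77.1] F [-0.2 -0.   0.3] open 0.0883
52 13.35 tcp [-24.   63.9  77. ] F [-0.4  0.4  1. ] open 0.0882
carton c [-0.2  3.4] size [95.4 76. ] ang 89.4 n 2074
```

View pics/push1.png

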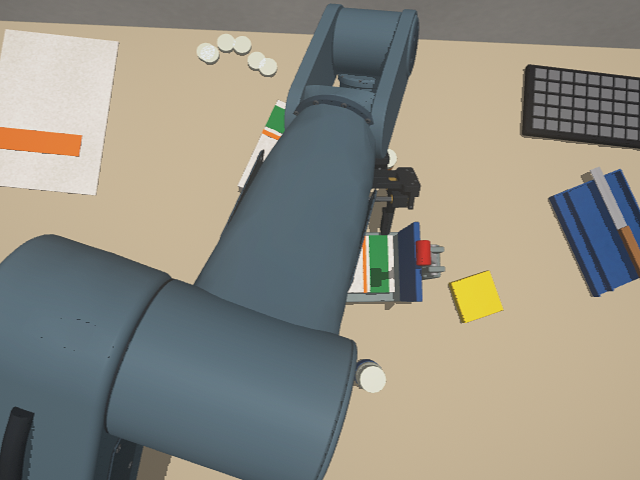

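The picture shows the lever raised (red handle at 424,252) and the carton squared up, with the green band at (380,265) and y about +3.4 mm. I'll push another 3.4 mm, retreat and measure.

```bash
python3 - <<'E'
from h import *
a=np.radians(50); z=V(0,-np.sin(a),-np.cos(a)); t=lambda y: S(-24,y+11.9,77)
env.move_linear(t(48.8),feed=.05); rep("p"); carton_flat()
env.move_linear(t(70)-.08*z,feed=.2)
env.close_gripper()
# pre-lift pose: pitch 45 down, pointing +x
f=np.radians(45); zl=V(np.cos(f),0,-np.sin(f))
Pc=lambda x,zz: S(x-12,0,zz)  # TCP for leading corner: corner = TCP + 8z + 9up
env.move_linear(S(-70,180,300),feed=.3)
go(S(-190,0,150),zl,YS); rep("pre")
carton_flat("pre2")
E
```

```text
p 13.65 tcp [-24.   60.5  77. ] F [ 0.4  0.8 -0.9] open 0.088
carton c [-0.2  0. ] size [95.4 76. ] ang 89.1 n 2064
pre 17.74 tcp [-189.5    0.8  150.2] F [ 0.3  0.5 -0. ] open 0.0007
carton c [-27.8   0. ] size [ 95.2 129.9] ang 89.8 n 4423
```

View pics/pre2.png

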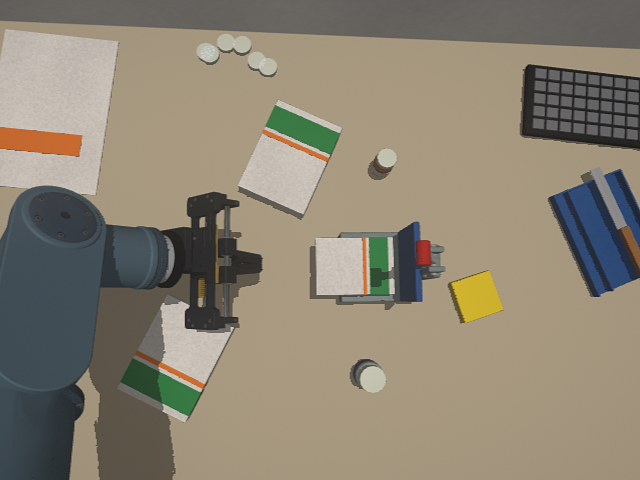

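```bash
cat >> h.py <<'E'
Pc=lambda x,zz: S(x-12,0,zz-.7)
E
python3 - <<'E'
from h import *
env.move_linear(Pc(-140,30),feed=.25); env.move_linear(Pc(-71,30),feed=.12); rep("in")
L=32
for th in (0,8,16,24,32,40,48,56,64,70,76,81,86):
    t=np.radians(th); b=min(37.2,50-28*np.sin(t)); s=130-L
    if th<=45: C=(b-130*np.cos(t)+L*.707, 60+130*np.sin(t)-L*.707)
    else: C=(b-s*np.cos(t), 60+s*np.sin(t))
    env.move_linear(Pc(*C),feed=.09); rep(th)
    if np.linalg.norm(env.get_ft_force())>20: break
s=imaging.snapshot("scene"); cv2.imwrite("pics/lift.png",cv2.resize(s["pixels"][150:390,100:420,::-1],None,fx=2.4,fy=2.4))
E
```

```text
in 19.18 tcp [-83.3   0.3  29.8] F [ 0.1 -0.1  0.5] open 0.0008
0 19.43 tcp [-82.8   0.5  37.1] F [-0.1  0.5 -0.9] open -0.0001
8 19.77 tcp [-81.1   0.4  55.1] F [-0.7 -0.3 -0.9] open 0.0007
16 20.12 tcp [-77.1   0.2  72.6] F [ 0.1  1.3 -0.2] open 0.0002
24 20.48 tcp [-70.9   0.2  89.7] F [-0.4 -0.   0.3] open 0.0006
32 20.82 tcp [-64.4   0.2 105.8] F [-1.8 -0.4  0.6] open 0.0003
40 21.15 tcp [-56.8   0.2 120.4] F [0.2 0.5 0.3] open 0.001
48 21.47 tcp [-4.830e+01  1.000e-01  1.322e+02] F [-0.2  0.3 -0.6] open 0.0007
56 21.75 tcp [-3.980e+01  1.000e-01  1.407e+02] F [-0.8  0.4 -0.3] open 0.0004
64 22.03 tcp [-2.990e+01  1.000e-01  1.476e+02] F [ 0.2  0.3 -0.3] open 0.0003
70 22.28 tcp [-2.150e+01  1.000e-01  1.516e+02] F [-0.1 -0.2  1.3] open 0.0003
76 22.54 tcp [-1.260e+01 -1.000e-01  1.545e+02] F [-0.1  0.7 -0.2] open 0.0006
81 22.79 tcp [-4.600e+00 -1.000e-01  1.561e+02] F [-0.5 -0.3  0.2] open 0.0005
86 23.04 tcp [ 3.600e+00 -1.000e-01  1.571e+02] F [-0.5  0.2  0.4] open 0.0001
```

View pics/lift.png

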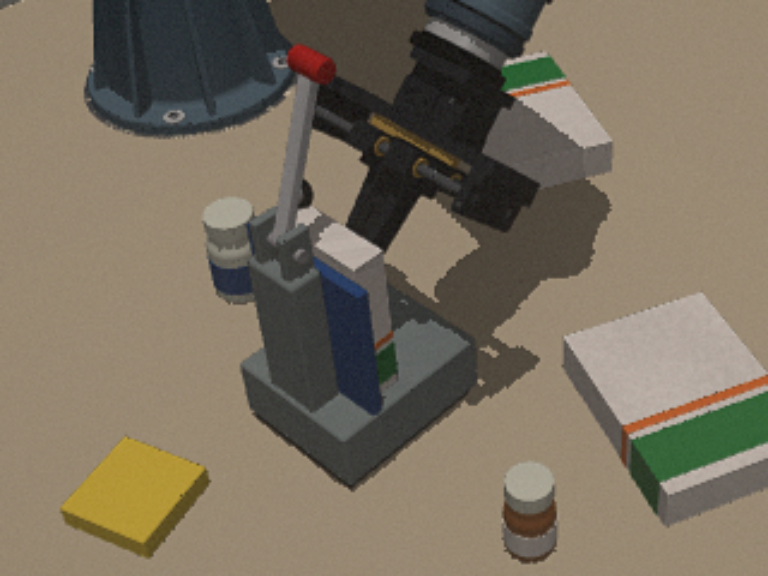

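The crop shows the carton upright against the blue plate (white top edge at 345,240). I'll press its foot in gently under force watch, back off and measure.

```bash
python3 - <<'E'
from h import *
def press(z,xs):
    for x in xs:
        env.move_linear(Pc(x,z),feed=.04); F=np.dot(env.get_ft_force(),XS)
        if F<-5: break
    rep("press",z,x)
env.move_linear(Pc(2,150),feed=.1); env.move_linear(Pc(2,80),feed=.15)
press(80,np.arange(14,26.1,1)); env.move_linear(Pc(10,80),feed=.1)
env.move_linear(Pc(10,125),feed=.1); press(125,np.arange(17,26.1,1))
env.move_linear(Pc(0,125),feed=.1); env.move_linear(Pc(-120,220),feed=.3)
px,W=cloud("top"); T=toS(W)
cv2.imwrite("pics/up.png",cv2.resize(px[190:330,280:480,::-1],None,fx=4,fy=4))
m=(abs(T[...,2]-190)<5)&(T[...,0]>5)&(T[...,0]<58)&(abs(T[...,1])<80); q=T[m]
print(len(q),q.mean(0),cv2.minAreaRect(q[:,:2].astype(np.float32)))
rep()
E
```

```text
press 80 24.0 26.96 tcp [11.4  0.  79.1] F [-5.9 -0.1  2.1] open 0.0005
press 125 24.0 29.93 tcp [ 11.4   0.  124.1] F [-5.4 -0.7  1.8] open 0.0002
1231 [ 36.22778794  -1.51815397 190.42470984] ((36.76431655883789, -0.8718757629394531), (93.56948852539062, 28.769277572631836), 89.8425064086914)
31.02 tcp [-131.    -0.8  218. ] F [ 0.  -0.3  0.5] open 0.0
```

View pics/up.png

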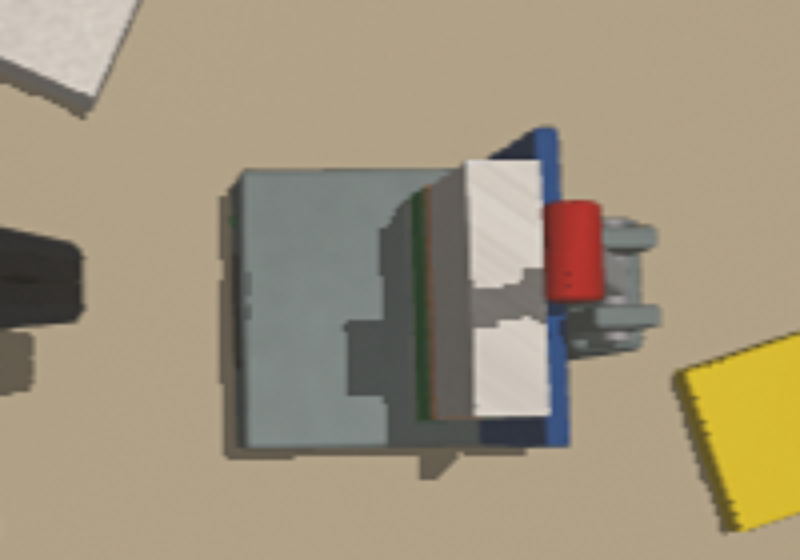

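The crop shows the carton upright, flush with the plate and centred: top centre (36.8, -0.9), with 36, 0 ideal. The lever is raised. Now I'll lower it.

```bash
python3 - <<'E'
from h import *
dn=V(0,0,-1)
px,W=cloud("top"); T=toS(W); r,g,b=[px[...,i].astype(int) for i in range(3)]
q=T[(r>g+60)&(r>b+60)&(T[...,2]>150)]; print("handle",len(q),np.median(q,0).round(1),q.min(0).round(1),q.max(0).round(1))
env.move_linear(S(-130,0,400),feed=.3)
env.release()
go(arc(1.25)+[0,0,.05],dn,YS)
env.move_linear(arc(1.25),feed=.1); rep("at")
env.close_gripper(); rep("closed")
if not .024<env.get_opening()<.036: raise SystemExit("bad grasp")
for a in np.linspace(1.25,.06,8)[1:]:
    env.move_linear(arc(a),feed=.12)
    if np.linalg.norm(env.get_ft_force())>40: rep("force"); break
env.pause(.2); rep("low")
E
```

```text
handle 322 [ 25.2  -1.1 331.8] [ 18.5 -14.7 323.7] [ 34.2  14.6 335.8]
at 35.85 tcp [3.110e+01 2.000e-01 3.147e+02] F [ 0.2 -0.1  0.5] open 0.088
closed 36.77 tcp [3.100e+01 3.000e-01 3.144e+02] F [ 0.3  2.2 -0.1] open 0.0294
low 39.3 tcp [-57.    0.2 199. ] F [ 5.9  1.1 -0.2] open 0.0293
```

```bash
python3 - <<'E'
from h import *
for a in np.arange(.045,-.056,-.0075):
    env.move_linear(arc(a),feed=.03); env.pause(.1); f=np.mean([env.get_ft_force()[2] for _ in range(3)])
    print(round(a,4),round(f,1),toS(env.get_eef_pos())[2].round(1))
    if f>6: break
rep("end")
E
```

```text
0.045 0.7 197.3
0.0375 0.9 196.4
0.03 -0.1 195.4
0.0225 1.4 194.5
0.015 1.2 193.5
0.0075 4.7 192.8
0.0 7.1 192.6
end 41.75 tcp [-57.2   0.3 192.6] F [ 3.6 -3.   7.1] open 0.0294
```

```bash
python3 - <<'E'
from h import *
env.release(); env.move_linear(np.array(env.get_eef_pos())+[0,0,.08],feed=.15)
env.move_linear(S(-220,0,330),feed=.3)
s=imaging.snapshot("scene"); cv2.imwrite("pics/end.png",cv2.resize(s["pixels"][190:350,140:350,::-1],None,fx=3.5,fy=3.5))
px,W=cloud("top"); T=toS(W); r,g,b=[px[...,i].astype(int) for i in range(3)]
q=T[(r>g+60)&(r>b+60)&(T[...,2]>150)]; print("handle",len(q),np.median(q,0).round(1),q.max(0).round(1))
m=(abs(T[...,2]-190)<4)&(T[...,0]>5)&(T[...,0]<58)&(abs(T[...,1])<80); print(cv2.minAreaRect(T[m][:,:2].astype(np.float32)))
for n,(u,v) in dict(bottle=(372,379),vial=(386,158),pad=(476,296)).items(): print(n,W[v,u])
rep()
E
```

```text
handle 217 [-58.3  -0.  210.3] [-50.5  14.5 214.5]
((36.642112731933594, -0.9523239135742188), (28.733858108520508, 93.47409057617188), 0.06191673129796982)
bottle [ 0.31811296 -0.16737261  0.08794657]
vial [ 0.6915233  -0.19158451  0.07116293]
pad [ 0.4562678  -0.36487709  0.02076304]
44.23 tcp [-218.7   -0.4  328.6] F [ 0.6 -0.3  0.2] open 0.0882
```

View pics/end.png

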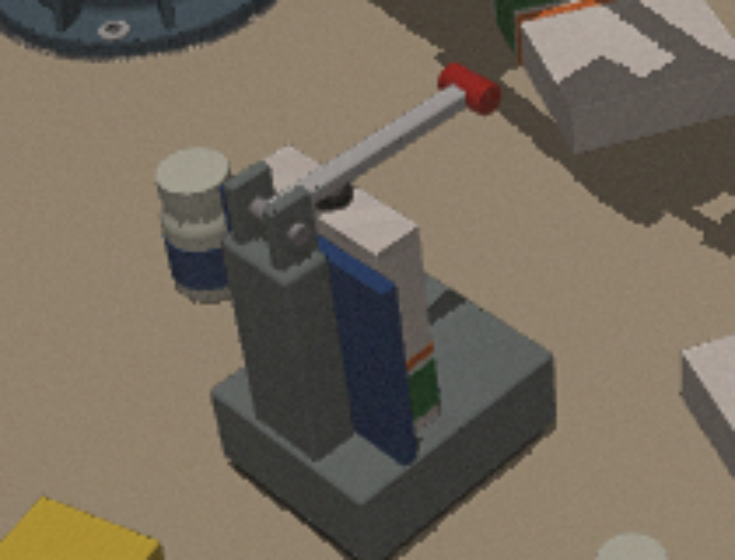

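The crop shows the foot (335,195) resting on the carton's top edge. The carton is upright, flush and centred, and the bottle, vial and pad haven't moved.

```bash
python3 -c "
from cell import env
print(env.finish_job())"
```

```text
the job is handed in; nothing more can be done
None
```

I handed in the job at about 44 s of the 72 s allowed: I raised the lever first, then stood the smallest carton upright, flat against the back plate and within about 1 mm of centre, and lowered the lever until its foot rested on the carton's top edge; the bottle, vial and note pad did not move.

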